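Lock the bench polisher on for hands-free polishing

TASK

Two polishers lie in bench cradles beside the electron microscope; set the one with the broad flat felt wheel running hands-free, ready for cleaning the metal caps. Squeeze its trigger paddle all the way down and, while keeping it squeezed, push in the lock-on button at the side of the paddle, then ease off and let go so that the lock holds the trigger on. Leave the other polisher, the one with the slim pointed cone, switched off.

Things in the scene. Friction and masses are not known exactly. Their poses are not given: they have to be found in the camera images.
- wheel_polisher: Grey polisher, 340 mm long, lying in a fixed cradle; flat felt wheel, 110 mm across, at its head (x +132, top z 146 mm). Origin on the table under the switch housing; x towards the head, y left, z up. Paddle and button are mid-length (x 0); beside the paddle a shoulder 90 mm long rises (y +15 to +37, top z 140). Otherwise nothing within 50 mm of the paddle's middle stands above z 104.
- wheel_polisher_trigger (a joint): Its trigger: black ribbed paddle, 60 mm along x, 48 along y, centred at y -20 mm; flat top at z 120 released, 108 squeezed. Joint in m: 0 released, 0.012 fully down (firm stop), spring 3 N rising to 8 N. Push it with a fingertip at about y -25, clear of the button, and keep it down while shifting towards +y onto the button. Locked and eased it stays at about 0.0075.
- wheel_polisher_lock (a joint): Its lock-on button: round steel stud, 18 mm across, on the shoulder's face beside the paddle, centre at x 0, z 122 mm; its face, at y +6 when out, looks to -y. Joint in m: 0 out, 0.007 fully in, pushed along +y with the side of a fingertip against about 3 N; stays where it is pushed. Blocked at about 0.0015 until the trigger is down over 0.008; push it in at least 0.005.
- cone_polisher_trigger (a joint): Trigger of the other polisher, in m, 0 released: leave it alone. That polisher has the same body, cradle, trigger and button, but a slim pointed felt cone, 32 mm wide and 42 mm tall, instead of the flat wheel, and stands on the other side of the robot's midline.

How it is judged:
By the outcome, as a careful person would: the job done as asked, in the order asked, and still so for the second after the job is handed in, with the robot touching nothing.
It also fails if it takes over 35 s, if anything falls off the work surface, if the arm or the gripper's body presses on something with over 40 N, if the wrist force passes 120 N, or if a joint passes its speed limit or range.

ROBOT

A 7-joint arm with a two-finger parallel gripper is mounted at the origin on the work surface. World frame = base frame: x ahead of the robot, y to its left, z up, the work surface at z = 0. Lengths are in m, angles in rad, forces in N, time in s.
With the tool pointing down it reaches from about 0.35 to 0.9 m from the base axis. Payload 19.9 kg.
Tool frame: the origin (TCP) lies where the fingers leave the gripper's body, on its centre line; the fingertips stand arm.tip_extent ahead of it and the grasp point (between the pads) lies 78 mm ahead of it (arm.tip_extent is the distance from the TCP to the fingertips, in m); z points along the fingers, x is the direction in which the jaws open and shut, and the axes are right-handed (so a half turn about z gives the same grasp; the last joint's range is limited). The gripper opens to 94 mm and grips with 3 to 60 N. Pads are 16 mm wide; open, the fingers measure 119 mm over their backs; the gripper's body (75 mm by 177 mm) begins 78 mm behind the grasp point.
Start: joints at [1.3, 0.417, -0.01, 1.614, 0.005, 1.111, -0.053], TCP at [0.142, -0.609, 0.303] pointing down, gripper open.
Joint ranges: [-2.81, 2.81], [-0.39, 2.02], [-1.27, 1.25], [0.06, 2.57], [-1.19, 4.33], [0.19, 2], [-2.82, 2.82]. Speed limits (rad/s): [1.89, 1.89, 2.39, 2.39, 3.01, 3.01, 3.01].

INTERFACE

Orientations are given as a rotation vector (axis times angle).
In Python, from cell import arm gives the robot as it stands.
- The arm moves only by the tool jog_arm, never from a script. Its argument "rows" is a list of rows, each a list of 7 numbers: the shift along the world's x, y, z in cm, then the turn, a rotation vector about the world's x, y, z in degrees, then the finger opening in cm, from 0 to 9.4. In form: [[tx, ty, tz, rx, ry, rz, hand], ...]. A call has exactly 8 rows; each row shifts and turns the commanded pose from where the row before left it; what a row does not reach is not made up. A row lasts 1/12 s, in which the tool goes at most 41.7 mm and 7.16 degrees, less where a joint would pass 70% of its speed; a pose out of reach is approached as far as the arm can. A call with a gripper value outside its range is refused whole. The fingers move at their own pace and stop on an object; "newtons" is the grip in N (left out, the last holds). Time passes only in rows, so rows that do not move let the fingers close, or fill a call up. It gives the time, the measured TCP pose, the force and the opening at its end, in the units of the state.
- arm.get_obs(): the state, without advancing time (a new reading comes with each control period).
- arm.read_camera(name): name is "side" or "top"; returns a dict with "frame" (384x512x3 uint8, blue, green, red), "fx", "fy", "cx", "cy" (pixels), "D" ([k1, k2, p1, p2, k3] as OpenCV has them; the pictures are not rectified), "rvec" (rotation vector, rad) and "tvec" (3), from world to camera coordinates, as OpenCV has them. Camera axes: x right, y down, z forward; pixel columns grow to the right and rows downward; lengths in m; the calibration is good to about 2 mm. A picture is of the moment at which its call begins. There is no depth.
- arm.finish_job(): hands the job in, once; it reports no verdict.
The state is a dict: "time_s": time; "joint_pos": joint angles; "qvel": joint speeds; "effort": joint torques, N m; "eef_pos": TCP position; "orientation": TCP orientation; "force": force on the tool from outside, world axes, zero at the start; "ft_torque": the same for the moment, N m; "gripper_width": opening from 0.0 (shut) to 1.0 (fully open).
Only numpy, scipy, OpenCV 4.12 (cv2) and the standard library are available. Lean on these libraries where they do the work, as an engineer would, in place of code of your own. Each camera call takes 0.05 s, during which the arm holds its last target.

## Working session

There is one attempt and no reset: what is moved stays moved. The work goes in short steps, Python scripts to look and compute and a tool call to move; the robot and the scene stay as the last step left them, time stands still between calls to the robot, and variables do not carry over. Pictures are saved under pics/ and viewed, and the job is handed in when it is done.

Besides the shell and the picture viewer there is one more tool, called after "Emit:" as name([rows], argument=value, ...), one row to a line, values as JSON. jog_arm: Moves the arm, as the interface text tells. Its arguments: {"type":"object","properties":{"rows":{"type":"array"},"newtons":{"type":"number"}},"required":["rows"]}

```bash
mkdir -p pics; ls; python3 - <<'E'
from cell import arm
import cv2
for n in("side","top"):
    c=arm.read_camera(n);cv2.imwrite(f"pics/{n}0.png",c["frame"]);print(n,{k:v for k,v in c.items() if k!="frame"})
print(arm.tip_extent,arm.get_obs())
E
```

```text
pics
side {'fx': 375.1050052267103, 'fy': 375.1050052267103, 'cx': 259.5020294679356, 'cy': 194.69063328707043, 'D': array([-0.01975775,  0.        ,  0.        ,  0.        ,  0.        ]), 'rvec': array([ 2.18184633, -0.93399654,  0.37460736]), 'tvec': array([-0.37439058,  0.33892451,  0.49033021])}
top {'fx': 483.61257875876595, 'fy': 483.61257875876595, 'cx': 253.26015827445354, 'cy': 203.03937571917604, 'D': array([0.03626789, 0.        , 0.        , 0.        , 0.        ]), 'rvec': array([ 2.232684  , -2.18164582,  0.04748696]), 'tvec': array([-0.03229994,  0.52138148,  1.11072916])}
0.0972 {'time_s': 0.1, 'joint_pos': array([ 1.29951536,  0.41790073, -0.01031434,  1.61407598,  0.00471804,
        1.11068161, -0.05298339]), 'qvel': array([-0.00012196, -0.00187912, -0.00080122, -0.00219853,  0.00131751,
        0.00200531, -0.00015898]), 'effort': array([ 1.27187577e-03, -8.52583838e+01,  6.40289672e-01, -4.26686454e+01,
       -4.87816567e-02,  1.63947337e-02,  3.95294012e-05]), 'eef_pos': array([ 0.14230457, -0.60836428,  0.30211217]), 'orientation': array([-2.46105176e+00,  1.95172715e+00,  1.36941812e-03]), 'force': array([ 0.29081509, -0.10032016,  0.22685584]), 'ft_torque': array([-0.00398257, -0.07124064, -0.10350509]), 'gripper_width': 1.0019853649168016}
```

View pics/side0.png

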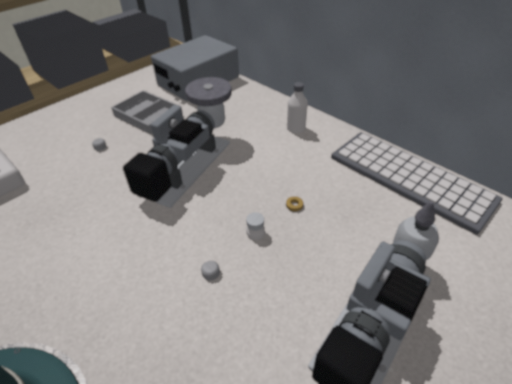

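View pics/top0.png

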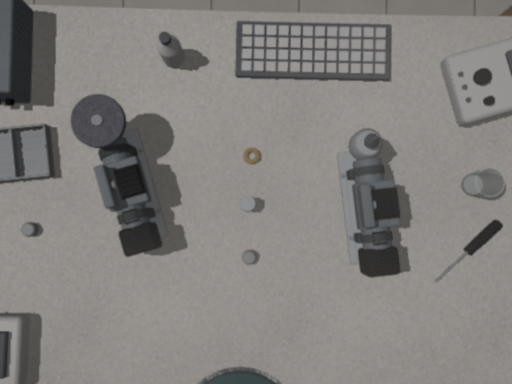

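The side view shows the wheel polisher at about (185,130) and the cone polisher at about (390,290). In the top view, the wheel is at (98,121) with its paddle at about (130,181). The cone polisher is on the right, at about (370,210). Next I'll measure the wheel polisher.

```bash
cat > h.py <<'E'
import numpy as np,cv2
def ray(c,uv):
    K=np.array([[c["fx"],0,c["cx"]],[0,c["fy"],c["cy"]],[0,0,1.]])
    p=cv2.undistortPoints(np.array(uv,float).reshape(-1,1,2),K,c["D"]).reshape(-1,2)
    R=cv2.Rodrigues(c["rvec"])[0]
    d=np.c_[p,np.ones(len(p))]@R
    return -R.T@c["tvec"],d
def onz(c,uv,z):
    o,d=ray(c,uv);return o+d*((z-o[2])/d[:,2])[:,None]
def proj(c,P):
    K=np.array([[c["fx"],0,c["cx"]],[0,c["fy"],c["cy"]],[0,0,1.]])
    return cv2.projectPoints(np.array(P,float).reshape(-1,3),c["rvec"],c["tvec"],K,c["D"])[0].reshape(-1,2)
E
python3 - <<'E'
from cell import arm
from h import *
c=arm.read_camera("top");f=c["frame"]
g=f.max(axis=2)
m=(g<40).astype(np.uint8)
n,l,st,ce=cv2.connectedComponentsWithStats(m[100:270,60:190])
for i in range(1,n):
    if st[i,4]>60: print(st[i],ce[i]+[60,100])
m2=((g<95)).astype(np.uint8)
cv2.imwrite("pics/crop0.png",cv2.resize(f[80:270,50:200],None,fx=4,fy=3.1*4/3.1,interpolation=cv2.INTER_CUBIC)[:600*10][:760])
s=arm.read_camera("side")
cv2.imwrite("pics/crops0.png",cv2.resize(s["frame"][70:210,110:250],None,fx=4,fy=4,interpolation=cv2.INTER_CUBIC))
print(onz(c,[[98,121],[130,181]],.146),onz(c,[[130,181]],.12))
E
python3 -c "
import cv2;i=cv2.imread('pics/crop0.png');print(i.shape);cv2.imwrite('pics/crop0b.png',i[100:690])"
```

```text
[ 42  37  35  19 241] [120.7219917  147.74273859]
[ 54  64  33  35 758] [129.81398417 180.88258575]
[ 82 123  16  18 105] [152.13333333 229.27619048]
[[0.67644923 0.29976936 0.146     ]
 [0.55602501 0.23162255 0.146     ]] [[0.55797654 0.23807231 0.12      ]]
(760, 600, 3)
```

View pics/crop0b.png

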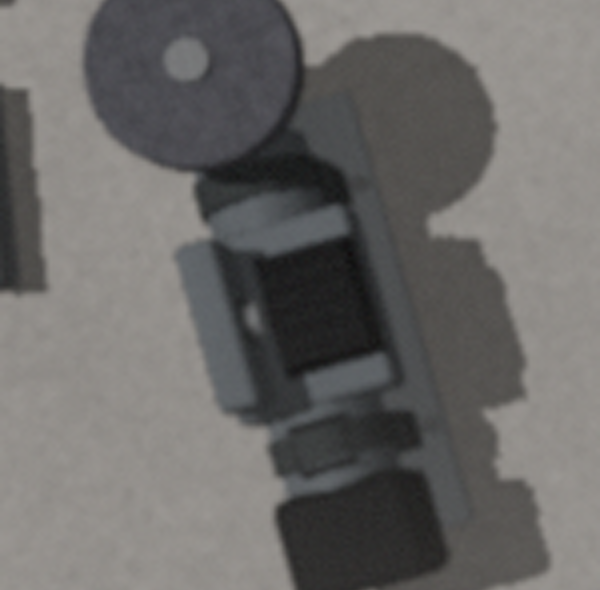

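View pics/crops0.png

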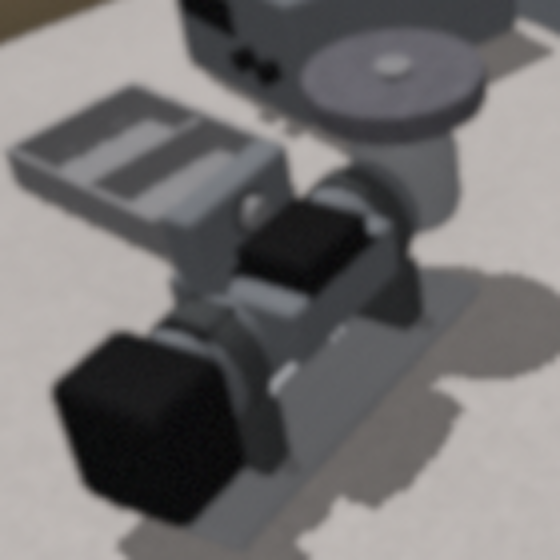

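The crops show the wheel hub at (96.5,120), the paddle at (130,181) and the steel stud at (113,185) in the top view, with the stud at (173,122) in the side view. Next come the yaw and the frame.

```bash
python3 - <<'E'
from cell import arm
from h import *
c=arm.read_camera("top");s=arm.read_camera("side")
def black(c,x0,y0,x1,y1):
    g=c["frame"].max(axis=2);m=(g<45).astype(np.uint8);M=np.zeros_like(m);M[y0:y1,x0:x1]=m[y0:y1,x0:x1]
    n,l,st,ce=cv2.connectedComponentsWithStats(M);i=1+st[1:,4].argmax()
    cn=cv2.findContours((l==i).astype(np.uint8),0,2)[0][0];return ce[i],cn.reshape(-1,2).astype(float),st[i]
ct,cn,st=black(c,110,160,155,200);print(ct,st)
P=onz(c,cn,.12)
r=cv2.minAreaRect((P[:,:2]*1000).astype(np.float32));print("rect mm",r)
cs,_,ss=black(s,165,110,205,150);print(cs,ss)
def tri(a,b):
    o1,d1=ray(c,[a]);o2,d2=ray(s,[b]);A=np.c_[d1[0],-d2[0]];t=np.linalg.lstsq(A,o2-o1,rcond=None)[0]
    p,q=o1+d1[0]*t[0],o2+d2[0]*t[1];return (p+q)/2,np.linalg.norm(p-q)
print("paddle",tri(ct,cs),"stud",tri([113,185],[173,122]))
hub=onz(c,[[96.5,120]],.147)[0];print("hub",hub)
# shoulder top corners crop coords->px (crop y offset 100)
sh=np.array([[178,252],[210,240],[225,410],[255,402]])/4+[50,105]
S=onz(c,sh,.14);print(S)
for a,b in((2,0),(3,1)):
    d=S[b]-S[a];print(np.degrees(np.arctan2(d[1],d[0])),np.linalg.norm(d))
pc=onz(c,[ct],.12)[0];d=hub-pc;print("pc",pc)
# paddle at (0,-20), hub at (132,yh~0?)
print(np.linalg.norm(d[:2]),np.degrees(np.arctan2(d[1],d[0])))
E
```

```text
[129.7260274  180.89539228] [113 163  34  37 803]
rect mm ((558.0894165039062, 238.74871826171875), (65.31127166748047, 56.71969223022461), 16.83968734741211)
[185.35203095 131.42553191] [169 120  34  24 517]
paddle (array([0.55850931, 0.24176689, 0.10893557]), np.float64(0.0012470143869999157)) stud (array([0.54891549, 0.2712424 , 0.12472174]), np.float64(0.001072217859065638))
hub [0.67820227 0.30252507 0.147     ]
[[0.58123595 0.30569981 0.14      ]
 [0.58777777 0.28976102 0.14      ]
 [0.50132545 0.2793367  0.14      ]
 [0.50574121 0.2643542  0.14      ]]
18.258133639883912 0.08414690776602518
17.2078146498688 0.0858807572536859
pc [0.55818074 0.23864528 0.12      ]
0.13596248260008692 28.023518502682382
```

Emit:
jog_arm([
  [1.2,3.2,0.7,0,0,0,0],
  [1.2,3.2,0.7,0,0,0,0],
  [1.2,3.2,0.7,0,0,0,0],
  [1.2,3.2,0.7,0,0,0,0],
  [1.2,3.2,0.7,0,0,0,0],
  [1.2,3.2,0.7,0,0,0,0],
  [1.2,3.2,0.7,0,0,0,0],
  [1.2,3.2,0.7,0,0,0,0],
], newtons=40)

```text
time_s: 0.97
eef_pos: [0.2386, -0.3509, 0.359]
orientation: [2.461, -1.952, 0.0]
force: [1.5, 0.5, 0.4]
gripper_width: 0.466
```

Emit:
jog_arm([
  [2.2,2.6,0,0,0,0,0],
  [2.2,2.6,0,0,0,0,0],
  [2.0,2.8,0,0,0,0,0],
  [2.0,2.8,0,0,0,0,0],
  [1.5,3.0,0,0,0,0,0],
  [1.5,3.0,0,0,0,0,0],
  [1.5,3.0,0,0,0,0,0],
  [1.5,3.0,0,0,0,0,0],
])

```text
time_s: 1.63
eef_pos: [0.3827, -0.1229, 0.3588]
orientation: [2.461, -1.952, 0.001]
force: [0.5, -0.3, -0.2]
gripper_width: 0.008
```

Emit:
jog_arm([
  [1.4,3.0,0,0,0,1.1,0],
  [1.4,3.0,0,0,0,1.1,0],
  [1.4,3.0,0,0,0,1.1,0],
  [1.4,3.0,0,0,0,1.1,0],
  [1.4,3.0,0,0,0,0,0],
  [1.4,3.0,0,0,0,0,0],
  [1.4,3.0,0,0,0,0,0],
  [1.4,3.0,0,0,0,0,0],
])

```text
time_s: 2.3
eef_pos: [0.4948, 0.1169, 0.3587]
orientation: [-2.534, 1.857, -0.0]
force: [-0.1, -0.3, 1.1]
gripper_width: 0.005
```

Emit:
jog_arm([
  [1.0,2.0,0,0,0,0,0],
  [1.0,2.0,0,0,0,0,0],
  [1.1,2.0,-1.0,0,0,0,0],
  [1.1,2.0,-2.0,0,0,0,0],
  [1.1,2.0,-2.0,0,0,0,0],
  [1.1,1.9,-2.0,0,0,0,0],
  [0,0,-2.0,0,0,0,0],
  [0,0,-1.0,0,0,0,0],
])

```text
time_s: 2.97
eef_pos: [0.5577, 0.2351, 0.256]
orientation: [2.534, -1.853, -0.004]
force: [-0.2, 0.0, -0.6]
gripper_width: 0.007
```

```bash
python3 - <<'E'
from cell import arm
from h import *
c=arm.read_camera("top");s=arm.read_camera("side")
o=arm.get_obs();p=o["eef_pos"];print(p,o["force"],o["orientation"])
q=p-[0,0,arm.tip_extent];print("tip",q)
for n,cc,(x0,y0,x1,y1) in(("top",c,(60,80,200,260)),("side",s,(110,30,250,210))):
    f=cv2.resize(cc["frame"][y0:y1,x0:x1],None,fx=3.3,fy=3.3,interpolation=cv2.INTER_CUBIC)
    u=proj(cc,[q])[0];print(n,u)
    cv2.circle(f,tuple(int(v) for v in (u-[x0,y0])*3.3),3,(0,0,255),1)
    cv2.imwrite(f"pics/{n}1.png",f)
E
```

```text
[0.55780205 0.23381158 0.25713348] [-0.15602349 -0.74789626  0.28614194] [ 2.53262383 -1.8548147  -0.0025529 ]
tip [0.55780205 0.23381158 0.15993348]
top [127.20166105 179.52192078]
side [184.02250669 112.65269268]
```

View pics/top1.png

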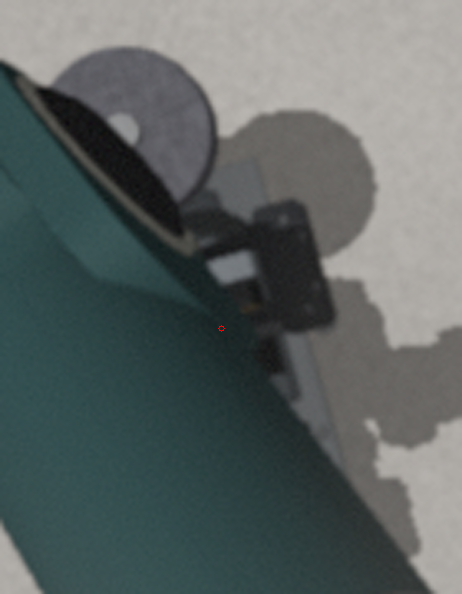

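View pics/side1.png

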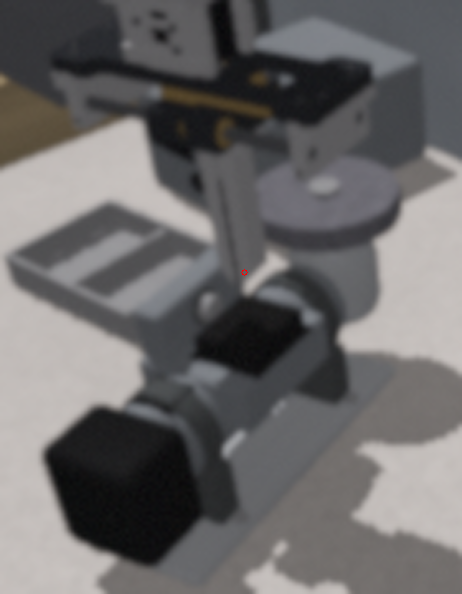

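The side view shows the closed fingertips at about (250,275) in the crop, centred above the paddle and clear of the stud. I'll descend from here.

Emit:
jog_arm([
  [0,0,-1.0,0,0,0,0],
  [0,0,-1.0,0,0,0,0],
  [0,0,-1.0,0,0,0,0],
  [0,0,-0.7,0,0,0,0],
  [0,0,-0.3,0,0,0,0],
  [0,0,-0.2,0,0,0,0],
  [0,0,-0.2,0,0,0,0],
  [0,0,0,0,0,0,0],
])

```text
time_s: 3.73
eef_pos: [0.5584, 0.2344, 0.2147]
orientation: [2.535, -1.856, 0.0]
force: [-1.9, -1.2, 4.1]
gripper_width: 0.003
```

Emit:
jog_arm([
  [0,0,-0.2,0,0,0,0],
  [0,0,-0.2,0,0,0,0],
  [0,0,-0.2,0,0,0,0],
  [0,0,-0.2,0,0,0,0],
  [0,0,-0.1,0,0,0,0],
  [0,0,-0.1,0,0,0,0],
  [0,0,-0.1,0,0,0,0],
  [0,0,0,0,0,0,0],
])

```text
time_s: 4.4
eef_pos: [0.5586, 0.2346, 0.2052]
orientation: [-2.534, 1.856, -0.002]
force: [-9.0, -6.7, 26.5]
gripper_width: 0.007
```

Emit:
jog_arm([
  [0,0,0.05,0,0,0,0],
  [-0.08,0.24,0,0,0,0,0],
  [-0.08,0.24,0,0,0,0,0],
  [-0.08,0.24,0,0,0,0,0],
  [-0.08,0.24,0,0,0,0,0],
  [-0.08,0.24,0,0,0,0,0],
  [-0.08,0.24,0,0,0,0,0],
  [0,0,0,0,0,0,0],
])

```text
time_s: 5.07
eef_pos: [0.555, 0.2482, 0.2054]
orientation: [-2.532, 1.857, -0.005]
force: [2.2, -7.4, 16.1]
gripper_width: 0.006
```

Emit:
jog_arm([
  [-0.06,0.2,0,0,0,0,0],
  [-0.06,0.2,0,0,0,0,0],
  [-0.06,0.2,0,0,0,0,0],
  [-0.06,0.2,0,0,0,0,0],
  [0,0,0,0,0,0,0],
  [0,0,0,0,0,0,0],
  [0,0,0,0,0,0,0],
  [0,0,0,0,0,0,0],
])

```text
time_s: 5.73
eef_pos: [0.5527, 0.2559, 0.2053]
orientation: [-2.532, 1.857, -0.005]
force: [2.5, -9.1, 16.7]
gripper_width: 0.005
```

```bash
python3 - <<'E'
from cell import arm
from h import *
s=arm.read_camera("side")
o=arm.get_obs();print(o["eef_pos"],o["force"])
f=cv2.resize(s["frame"][60:180,130:250],None,fx=5,fy=5,interpolation=cv2.INTER_CUBIC)
cv2.imwrite("pics/side2.png",f)
E
```

```text
[0.55270809 0.25585568 0.20531059] [ 2.37393132 -8.976163   16.47342344]
```

View pics/side2.png

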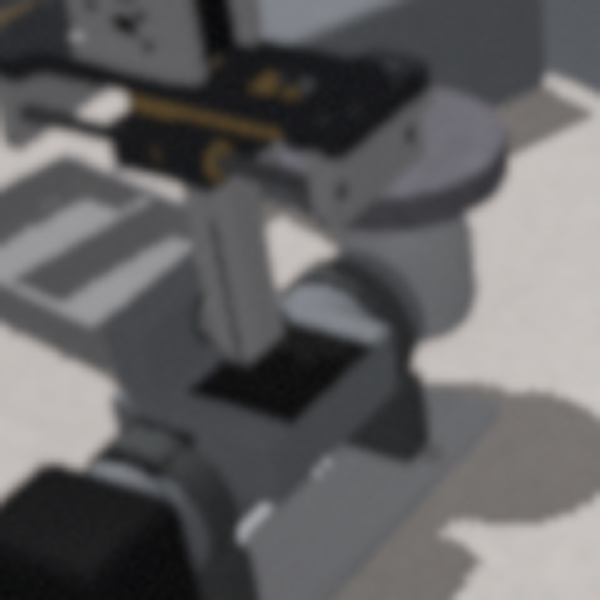

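The fingers are beside the stud and the paddle is down. The lateral force has risen by about 2 N, so I take this as contact with the stud. I'll keep pushing to its end stop.

Emit:
jog_arm([
  [-0.03,0.1,0,0,0,0,0],
  [-0.03,0.1,0,0,0,0,0],
  [-0.03,0.1,0,0,0,0,0],
  [0,0,0,0,0,0,0],
  [0,0,0,0,0,0,0],
  [0,0,0,0,0,0,0],
  [0,0,0,0,0,0,0],
  [0,0,0,0,0,0,0],
])

```text
time_s: 6.45
eef_pos: [0.5519, 0.2584, 0.2053]
orientation: [-2.532, 1.858, -0.006]
force: [3.0, -11.4, 17.8]
gripper_width: 0.006
```

Emit:
jog_arm([
  [-0.03,0.1,0,0,0,0,0],
  [0,0,0,0,0,0,0],
  [-0.03,0.1,0,0,0,0,0],
  [0,0,0,0,0,0,0],
  [0,0,0,0,0,0,0],
  [0,0,0,0,0,0,0],
  [0,0,0,0,0,0,0],
  [0,0,0,0,0,0,0],
])

```text
time_s: 7.12
eef_pos: [0.5513, 0.2603, 0.2052]
orientation: [-2.532, 1.858, -0.006]
force: [3.4, -12.2, 17.3]
gripper_width: 0.004
```

Emit:
jog_arm([
  [-0.03,0.1,0,0,0,0,0],
  [0,0,0,0,0,0,0],
  [-0.03,0.1,0,0,0,0,0],
  [0,0,0,0,0,0,0],
  [0,0,0,0,0,0,0],
  [0,0,0,0,0,0,0],
  [0,0,0,0,0,0,0],
  [0,0,0,0,0,0,0],
])

```text
time_s: 7.78
eef_pos: [0.5507, 0.2624, 0.2052]
orientation: [-2.532, 1.858, -0.005]
force: [2.7, -12.0, 16.5]
gripper_width: 0.003
```

Emit:
jog_arm([
  [-0.03,0.1,0,0,0,0,0],
  [0,0,0,0,0,0,0],
  [-0.03,0.1,0,0,0,0,0],
  [0,0,0,0,0,0,0],
  [0,0,0,0,0,0,0],
  [0,0,0,0,0,0,0],
  [0,0,0,0,0,0,0],
  [0,0,0,0,0,0,0],
])

```text
time_s: 8.45
eef_pos: [0.5506, 0.2629, 0.2052]
orientation: [2.531, -1.859, 0.008]
force: [2.0, -21.0, 19.9]
gripper_width: 0.007
```

```bash
python3 - <<'E'
from cell import arm
from h import *
s=arm.read_camera("side")
o=arm.get_obs();print(o["eef_pos"],o["force"])
f=cv2.resize(s["frame"][80:160,140:220],None,fx=7,fy=7,interpolation=cv2.INTER_CUBIC)
cv2.imwrite("pics/side3.png",f)
E
```

```text
[0.55059673 0.26290352 0.20522485] [  3.22058899 -20.95455467  20.5583985 ]
```

View pics/side3.png

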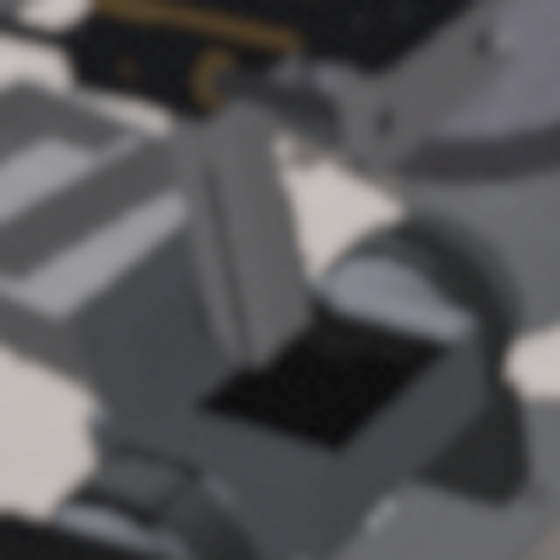

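The push met a hard stop: the force jumped from 12 to 21 N after about 7 mm of travel along the stud. Next I'll back off sideways a little, then ease up.

Emit:
jog_arm([
  [0.03,-0.1,0,0,0,0,0],
  [0.06,-0.2,0,0,0,0,0],
  [0.06,-0.2,0,0,0,0,0],
  [0.03,-0.1,0,0,0,0,0],
  [0,0,0,0,0,0,0],
  [0,0,0.1,0,0,0,0],
  [0,0,0.1,0,0,0,0],
  [0,0,0.1,0,0,0,0],
])

```text
time_s: 9.17
eef_pos: [0.5507, 0.2612, 0.2081]
orientation: [-2.533, 1.853, -0.0]
force: [0.9, 4.2, 6.6]
gripper_width: 0.004
```

Emit:
jog_arm([
  [0,0,0.1,0,0,0,0],
  [0,0,0.1,0,0,0,0],
  [0,0,0.1,0,0,0,0],
  [0,0,0.1,0,0,0,0],
  [0,0,0.1,0,0,0,0],
  [0,0,0,0,0,0,0],
  [0,0,0,0,0,0,0],
  [0,0,0,0,0,0,0],
])

```text
time_s: 9.83
eef_pos: [0.5502, 0.2598, 0.212]
orientation: [2.534, -1.856, -0.0]
force: [-0.2, 0.3, -0.1]
gripper_width: 0.006
```

The force is zero with the tip at z 0.115, so the paddle is being held down. Now I'll withdraw upward.

Emit:
jog_arm([
  [0.05,-0.15,0,0,0,0,0],
  [0.0,0,0.5,0,0,0,0],
  [0,0,1.0,0,0,0,0],
  [0,0,2.0,0,0,0,0],
  [0,0,3,0,0,0,0],
  [0,0,3,0,0,0,0],
  [-0.5,-1.0,3,0,0,0,0],
  [-1,-2,2,0,0,0,0],
])

```text
time_s: 10.5
eef_pos: [0.5357, 0.2302, 0.3607]
orientation: [-2.534, 1.851, -0.001]
force: [0.5, 0.1, 0.3]
gripper_width: -0.001
```

Emit:
jog_arm([
  [-1,-3,0,0,0,0,0],
  [-1,-3,0,0,0,0,0],
  [-1,-3,0,0,0,0,0],
  [-1,-3,0,0,0,0,0],
  [-1,-3,0,0,0,0,0],
  [-1,-3,0,0,0,0,0],
  [-1,-2,0,0,0,0,0],
  [0,0,0,0,0,0,0],
])

```text
time_s: 11.17
eef_pos: [0.4645, 0.0247, 0.3579]
orientation: [2.529, -1.861, 0.002]
force: [0.7, -0.4, -0.1]
gripper_width: 0.003
```

```bash
python3 - <<'E'
from cell import arm
from h import *
s=arm.read_camera("side");c=arm.read_camera("top")
o=arm.get_obs();print(o["time_s"],o["eef_pos"],o["force"])
cv2.imwrite("pics/side4.png",cv2.resize(s["frame"][70:210,110:250],None,fx=4,fy=4,interpolation=cv2.INTER_CUBIC))
cv2.imwrite("pics/top4.png",c["frame"])
E
```

```text
11.2667 [0.46568732 0.02805497 0.35804821] [-0.00403974  0.04129699  0.38304486]
```

View pics/side4.png

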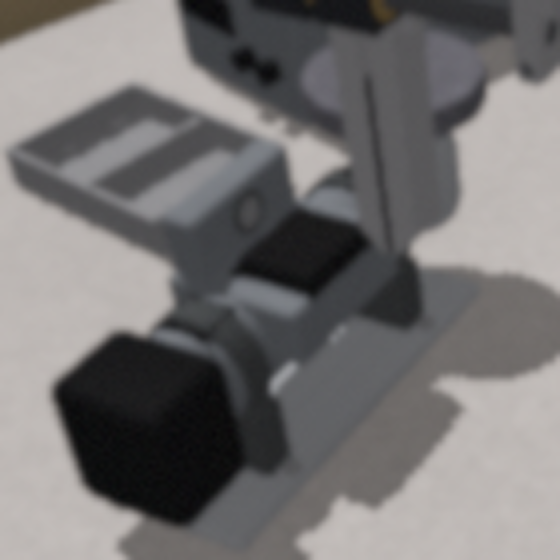

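View pics/top4.png

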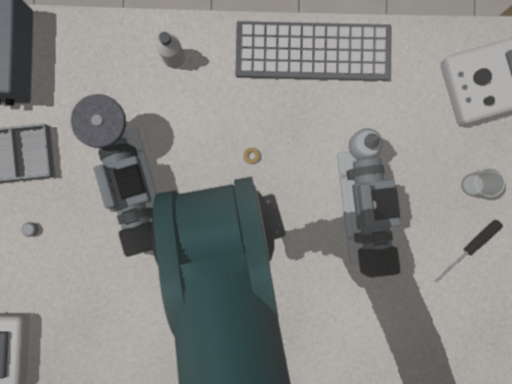

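The side crop shows the stud flush with the shoulder face at about (248,212) and the paddle sitting lower than at the start. In the top view, the cone polisher at about (375,205) is unchanged and the arm is clear of everything. I'm handing in the job.

```bash
python3 - <<'E'
from cell import arm
print(arm.finish_job())
E
```

```text
the job is handed in; nothing more can be done
None
```

The wheel polisher's trigger is locked on, and I handed the job in at about 11.3 s of the 35 s allowed.

- **Trigger:** I pressed the paddle to its firm stop. The fingertips were at z 0.108 m and the force reached 26 N.
- **Lock button:** With the paddle held down, I slid onto the stud and pushed it to a hard stop. It travelled about 7 mm, then the side force jumped from 12 to 21 N.
- **Letting go:** I backed off sideways, eased up and withdrew.

**Last checks:**
- While easing off, the force was zero with the tips at z 0.115 m. A released paddle would have pushed back there, so the lock is holding it.
- The final pictures show the stud flush with the shoulder face and the paddle still lowered.
- The cone polisher was never touched and looks unchanged in the top view.
- The arm is clear of everything.

**Disagreement:** The button's end stop came about 2–3 mm further along +y than my camera estimate, so I relied on the forces rather than the estimated position. None of the checks failed.

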